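# Stand the sunglasses case in the tip-up cup

### The job

Put the sunglasses case away in the tip-up cup: with the cup still lying down, slide the case in end first until it is fully home against the seat hidden inside (you will feel it stop), then push the cup's lever over until the cup stands fully upright with the case standing in it, and let go. Leave the bowl, the vase and the bottle opener where they are.

Things in the scene. Friction and masses are not known exactly. Their poses are not given: they have to be found in the camera images.
- holder: Fixed oak holder. Frame: +y = the way the case slides into the cup, z up, origin on the ledge under the lying cup's mouth, mid-width. In mm: flat tray, top z 14, spans x -190 to 39, y -270 to -3. Cheeks beside the cup (|x| 43 to 49, y 60 to 96, z up to 54) carry its hinge; a base plate 6 high lies under the cup; beyond y 100 the ledge is bare.
- fence (a point): Middle of the inner face of the fence, a straight oak strip along the holder's y on the tray's +x edge, as long as the tray, at (31.5, -136, 24) mm in the holder's frame; 8 thick, top at z 34. A case lying flat against it is lined up with the cup's mouth (3.5 mm free on the fence side, 6.5 mm on the other).
- cup (a joint): Cup hinge, rad: 0 = lying, mouth towards the tray (start); 1.571 = upright, mouth up, at its end stop. Axis along the holder's x through cup_hinge. Opening, the mouth rises and the lever swings over towards the holder's +y and down. Friction 0.12 N m; 3 to 6 N at the lever's end tips it with the case in. It stays upright when let go.
- cup_hinge (a point): Point on the cup's hinge axis, mid-width; at (0, 78, 38) mm in the holder's frame; does not move relative to the holder.
- cup_mouth (a point): Centre of the cup's mouth. Rectangular aluminium cup, outside 80 wide x 56 high (lying) x 100 mm long, inside 70 x 46, walls 5. Lying it covers holder y 0 to 100, z 8 to 64 mm, its inner floor 1 mm below the tray's top. Upright it covers z 16 to 116, y about 48 to 104 mm.
- lever_face (a point): Point on the face to push of the cup's steel lever, a plate 50 wide x 8 thick. Cup lying: the plate stands on the cup's far end up to holder z 168 mm, this face looks to -y, the point 6 mm beyond the hinge in +y and 105 above it (25 below the plate's end). Cup upright: the plate lies flat, this face up at z 32 mm, the point 105 mm beyond the hinge in +y.
- seat_face (a point): Centre of the face of the cork seat inside the cup that stops the case; 70 to 86 mm inside the mouth, different each time; moderate force does not shift it. Axes turn with the cup and match the holder's when it lies. Fully home, the case's end is on this face, its middle 80 mm from it, and 74 to 90 mm of it stick out.
- case: Loose hard black plastic sunglasses case, a rounded box 60 wide (x) x 160 long (y) x 40 high (z) mm, 100 to 230 g. Origin at the centre of its underside. It starts lying flat on the tray, askew, away from the fence. Either end may go in first.
- bowl: Blue glazed ceramic key bowl, 120 mm across, 50 high; origin under its centre. Bystander.
- vase: Small green glass vase, 68 mm across, 130 high; origin under its centre. Bystander.
- opener: Flat steel bottle opener, 135 long x 40 x 5 mm, lying on the ledge; origin near its middle, underside. Bystander.

How it is judged:
By the outcome, as a careful person would: the job done as asked, in the order asked, and still so for the second after the job is handed in, with the robot touching nothing.
It also fails if it takes over 64 s, if anything falls off the work surface, if the arm or the gripper's body presses on something with over 40 N, if the wrist force passes 120 N, or if a joint passes its speed limit or range.

### The arm

A 7-joint arm with a two-finger parallel gripper is mounted at the origin on the work surface. World frame = base frame: x ahead of the robot, y to its left, z up, the work surface at z = 0. Lengths are in mm, angles in rad, forces in N, time in s.
With the tool pointing down it reaches from about 425 to 950 mm from the base axis. Payload 16.7 kg.
Tool frame: the origin (TCP) lies at the very end of the fingers, on their centre line; the grasp point (between the pads) lies 19 mm behind it; z points along the fingers, y is the line along which they close (so a half turn about z gives the same grasp; the last joint's range is limited). The gripper opens to 94 mm and grips with 3 to 60 N. Pads are 16 mm wide; open, the fingers measure 119 mm over their backs; the gripper's body (75 mm by 177 mm) begins 78 mm behind the grasp point.
Start: joints at [-0.149, 0.426, 0.074, 1.606, -0.034, 1.111, -0.067], TCP at [674.962, -0.018, 205.467] pointing down, gripper open.
Joint ranges: [-2.85, 2.85], [-0.5, 2.14], [-1.23, 1.37], [0.21, 2.46], [-1.02, 4.16], [0.16, 2.05], [-2.73, 2.73]. Speed limits (rad/s): [1.89, 1.89, 2.39, 2.39, 3.01, 3.01, 3.01].

### API

Orientations are given as a unit quaternion [w, x, y, z].
In Python, from cell import env gives the robot as it stands.
- The arm moves only by the tool drive_tool, never from a script. Its argument "rows" is one flat list of numbers, 7 for each row, row after row: the shift along the tool's x, y, z in mm, then the turn, a rotation vector about the tool's x, y, z in rad, then the opening, from 0 (shut) to 1 (fully open). A call has 1 to 20 rows; each row is the pose to reach, as a shift and turn from the pose commanded when the call began, along the tool's axes at that moment; what a row does not reach only later rows make up. A row lasts 1/10 s, in which the tool goes at most 50 mm and 8.59 degrees, less where a joint would pass 70% of its speed; a pose out of reach is approached as far as the arm can. A call with a gripper value outside its range is refused whole. The fingers move at their own pace and stop on an object; "grip_force" is the grip in N (left out, the last holds). Time passes only in rows, so rows that repeat a pose let the fingers close. It gives the time, the measured TCP pose, the force, the opening and the grip force at its end, in the units of the state.
- env.get_obs(): the state, without advancing time (a new reading comes with each control period).
- env.camera(name): name is "scene" or "side" or "wrist"; returns a dict with "frame" (480x640x3 uint8, red, green, blue), "mtx" (3x3 intrinsics, pixels), "extrinsics" (4x4, takes a point from camera to world coordinates). Camera axes: x right, y down, z forward; pixel columns grow to the right and rows downward; lengths in mm; the calibration is good to about 2 mm. The wrist camera is an equidistant fisheye: a pixel r from the principal point sees the ray r / f radians off the axis. A picture is of the moment at which its call begins. There is no depth.
- env.close_job(): hands the job in; it is judged then, once.
The state is a dict: "clock": time; "joints": joint angles; "qd": joint speeds; "tau": joint torques, N m; "ee_pos": TCP position; "tool_rot": TCP orientation; "contact_force": force on the tool from outside, world axes, zero at the start; "ft_torque": the same for the moment, N m; "grip_width": finger opening in mm; "grip_force": force on a finger pad.
Only numpy, scipy, OpenCV 4.12 (cv2) and the standard library are available. Lean on these libraries where they do the work, as an engineer would, in place of code of your own. Each camera call takes 0.05 s, during which the arm holds its last target. There are 200 camera calls.

## Working session

There is one attempt and no reset: what is moved stays moved. The work goes in short steps, Python scripts to look and compute and a tool call to move; the robot and the scene stay as the last step left them, time stands still between calls to the robot, and variables do not carry over. Pictures are saved under pics/ and viewed, at most 10 in all, crops included, and the job is handed in when it is done.

Besides the shell and the picture viewer there is one more tool, called after "Emit:" by a JSON object that holds its "name" and its "arguments". drive_tool: Moves the arm, as the interface text tells. Its arguments: {"type":"object","properties":{"rows":{"type":"array"},"grip_force":{"type":"number"}},"required":["rows"]}

```bash
mkdir -p pics; ls; python3 - <<'E'
from cell import env
import cv2,numpy as np
o=env.get_obs();print(o['clock'],o['ee_pos'],o['tool_rot'],o['grip_width'])
for n in("scene","side"):
    c=env.camera(n);cv2.imwrite(f'pics/{n}0.png',c['frame'][:,:,::-1]);np.savez(f'{n}.npz',K=c['mtx'],E=c['extrinsics']);print(n,c['mtx'].round(1).tolist(),c['extrinsics'].round(3).tolist())
E
```

```text
pics
0.0 [ 6.74574351e+02 -6.42995119e-02  2.04791027e+02] [-4.01023138e-04  7.07132384e-01  7.07080902e-01 -4.78088830e-04] 93.85530774988
scene [[508.3, 0.0, 319.0], [0.0, 508.3, 233.1], [0.0, 0.0, 1.0]] [[0.375, 0.645, -0.666, 1132.858], [0.927, -0.276, 0.254, -202.773], [-0.02, -0.713, -0.701, 672.023], [0.0, 0.0, 0.0, 1.0]]
side [[440.5, 0.0, 314.8], [0.0, 440.5, 244.7], [0.0, 0.0, 1.0]] [[-0.758, -0.454, 0.468, 243.453], [-0.652, 0.544, -0.528, 397.185], [-0.015, -0.705, -0.709, 621.822], [0.0, 0.0, 0.0, 1.0]]
```

View pics/scene0.png

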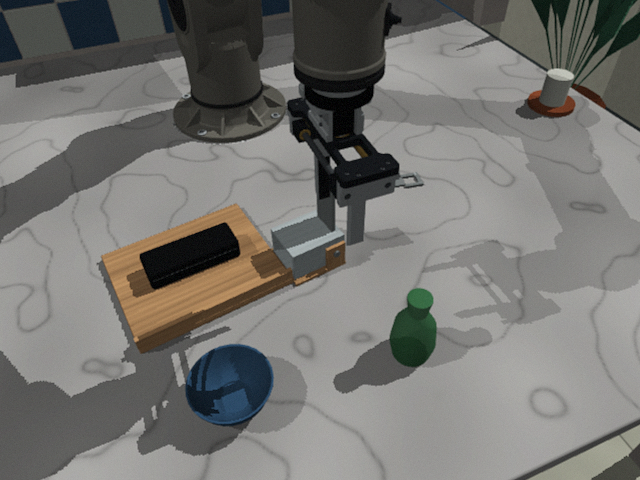

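View pics/side0.png

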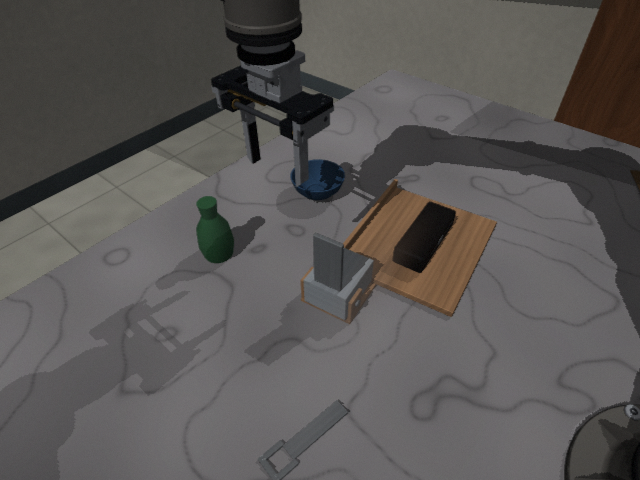

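Scene: tray corners at about (102,258) and (237,206), case around (190,254), cup at (305,245), fence along the near edge. Side: lever at (328,262), case at (425,236), opener at (305,437), well away. I'll enlarge both for precise corners.

```bash
python3 - <<'E'
import cv2
for n,(x,y,w,h) in dict(scene=(95,195,264,165),side=(290,175,220,150)).items():
    f=cv2.imread(f'pics/{n}0.png')[y:y+h,x:x+w]; s=3
    f=cv2.resize(f,None,fx=s,fy=s,interpolation=cv2.INTER_CUBIC); f=cv2.convertScaleAbs(f,alpha=1.6,beta=10)
    cv2.imwrite(f'pics/{n}1.png',f)
E
```

```text
(no output)
```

View pics/scene1.png

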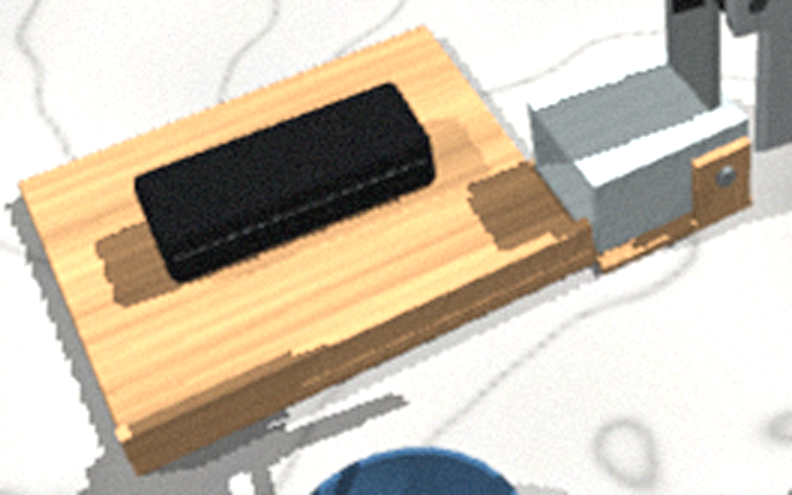

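View pics/side1.png

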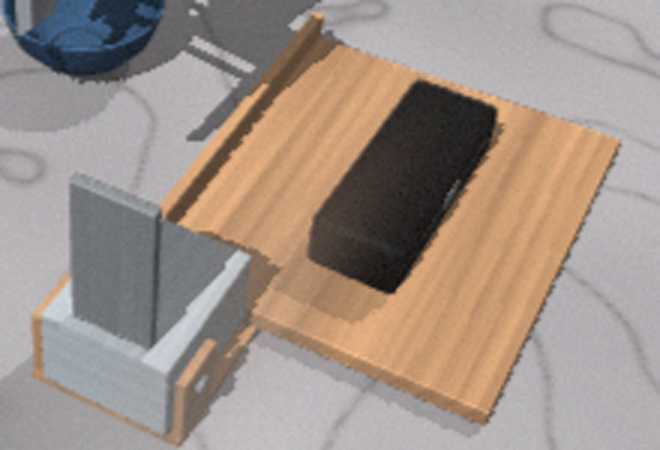

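Crops: tray corners, cup corners and the lever plate are clear in both. I'll fit the holder pose to those points, then the case pose to its dark silhouette.

```bash
cat > fit.py <<'E'
import numpy as np,cv2
from scipy.optimize import least_squares,minimize
C={n:np.load(n+'.npz') for n in('scene','side')}
def proj(n,P):
    E=C[n]['E'];p=(np.atleast_2d(P)-E[:3,3])@E[:3,:3];q=p@C[n]['K'].T;return q[:,:2]/q[:,2:]
def T(h,P):
    c,s=np.cos(h[2]),np.sin(h[2]);P=np.atleast_2d(np.float64(P));return np.c_[c*P[:,0]-s*P[:,1]+h[0],s*P[:,0]+c*P[:,1]+h[1],P[:,2]+(h[3] if len(h)>3 else 0)]
E
python3 - <<'E'
from fit import *
obs=[('scene',(-190,-270,14),(20,184)),('scene',(-190,-3,14),(428,27)),('scene',(40,0,64),(596,185)),('scene',(-40,0,64),(530,105)),('scene',(40,100,64),(748,118)),('scene',(39,-270,0),(138,474)),
('side',(-190,-270,14),(620,140)),('side',(-190,-3,14),(488,412)),('side',(25,92,168),(72,180)),('side',(-25,92,168),(158,214)),('side',(-40,100,64),(165,363)),('side',(-40,100,8),(170,430))]
off=dict(scene=(95,195),side=(290,175))
f=lambda h:np.concatenate([(proj(n,T(h,P))[0]-(np.array(p)/3+off[n])) for n,P,p in obs])
r=least_squares(f,[550,-200,0,0],loss='soft_l1');h=r.x;print('holder',h.round(3));print(f(h).reshape(-1,2).round(1).tolist())
np.save('holder.npy',h)
# case
M={}
for n,(x,y,w,hh) in dict(scene=(125,210,130,90),side=(385,195,80,85)).items():
    g=cv2.imread(f'pics/{n}0.png').max(2);m=np.zeros_like(g);m[y:y+hh,x:x+w]=(g[y:y+hh,x:x+w]<55);M[n]=cv2.morphologyEx(m,cv2.MORPH_OPEN,np.ones((3,3),np.uint8));print(n,M[n].sum())
r0=8
th=np.linspace(0,2*np.pi,12,endpoint=False);sp=np.array([(np.cos(a)*np.cos(b),np.sin(a)*np.cos(b),np.sin(b)) for a in th for b in(-1.57,-.8,0,.8,1.57)])*r0
B=np.concatenate([np.array([sx*(30-r0),sy*(80-r0),20+sz*(20-r0)])+sp for sx in(-1,1) for sy in(-1,1) for sz in(-1,1)])
def cost(c):
    t=0
    for n in M:
        hull=cv2.convexHull(proj(n,T([*c,14+h[3]],B)).astype(np.float32))
        im=np.zeros((480,640),np.uint8);cv2.fillConvexPoly(im,np.round(hull*16).astype(int),1,shift=4)
        t+=(im!=M[n]).sum()
    return t
h14=T(h,(-90,-140,0))[0]
best=min((minimize(cost,[h14[0]+dx,h14[1]+dy,h[2]+dt],method='Nelder-Mead',options=dict(initial_simplex=np.array([h14[0]+dx,h14[1]+dy,h[2]+dt])+np.array([[0,0,0],[15,0,0],[0,15,0],[0,0,.15]]))) for dx in(-20,10) for dy in(-20,10) for dt in(-.2,.1)),key=lambda r:r.fun)
c=best.x;print('case',c.round(3),best.fun);R=np.array([[np.cos(h[2]),np.sin(h[2])],[-np.sin(h[2]),np.cos(h[2])]])
print('in holder',(R@(c[:2]-h[:2])).round(1),c[2]-h[2])
E
```

```text
holder [ 5.49823e+02 -4.93230e+01  1.59000e-01 -7.22000e-01]
[[-1.5, -1.1], [-1.2, -1.4], [-1.1, 0.5], [-1.5, -1.6], [-0.3, -0.2], [-0.4, 1.1], [-0.3, -0.8], [-0.5, 0.2], [-2.1, -0.1], [-1.4, 0.8], [0.3, 3.5], [-2.6, 1.8]]
scene 3616
side 2418
case [ 4.87087e+02 -1.95584e+02  1.31000e-01] 97.0
in holder [ -85.1 -134.5] -0.02819608074207383
```

```bash
cat > go.py <<'E'
import sys
from fit import *
from cell import env
from scipy.spatial.transform import Rotation as R
h=np.load('holder.npy');o=env.get_obs();q=o['tool_rot'];Rt=R.from_quat([q[1],q[2],q[3],q[0]])
Rh=R.from_euler('z',h[2]);p=np.array(o['ee_pos'])
print('t',o['clock'],'tcp in holder',Rh.inv().apply(p-[h[0],h[1],h[3]]).round(1),'F holder',Rh.inv().apply(o['contact_force']).round(1),'grip',round(o['grip_width'],1),round(o['grip_force'],1))
Rw=Rh*R.from_quat([.5**.5,.5**.5,0,0]); print('turn',(Rt.inv()*Rw).as_rotvec().round(4))
if len(sys.argv)>3: print('shift',Rt.inv().apply(T(h,[float(a) for a in sys.argv[1:4]])[0]-p).round(1))
E
python3 go.py -86.5 -189.5 110
```

```text
t 0.1 tcp in holder [131.   28.9 205.6] F holder [-0.2 -0.4 -0.3] grip 94.0 0.0
turn [-0.0011  0.     -0.1588]
shift [-250.1 -180.1   95.8]
```

Emit:
{"name": "drive_tool", "arguments": {"rows": [-40, -30, 0, 0, 0, -0.03, 1, -80, -60, 0, 0, 0, -0.07, 1, -120, -90, 10, 0, 0, -0.1, 1, -160, -120, 30, 0, 0, -0.14, 1, -200, -150, 60, 0, 0, -0.159, 1, -230, -170, 90, 0, 0, -0.159, 1, -250, -180, 96, 0, 0, -0.159, 1, -250, -180, 96, 0, 0, -0.159, 1, -250, -180, 96, 0, 0, -0.159, 1, -250, -180, 96, 0, 0, -0.159, 1]}}

```text
clock: 1.1
ee_pos: [495.8, -249.2, 109.8]
tool_rot: [0.0, 0.648, 0.761, 0.0]
contact_force: [1.2, 0.3, 0.1]
grip_width: 93.8
grip_force: 0.0
```

```bash
python3 go.py -86.5 -189.5 37; python3 - <<'E'
from cell import env
import cv2
c=env.camera('wrist');cv2.imwrite('pics/w1.png',c['frame'][:,:,::-1]);print(c['mtx'].round(1).tolist(),c['extrinsics'].round(3).tolist())
E
```

```text
t 1.1 tcp in holder [ -84.9 -188.8  110.6] F holder [1.2 0.1 0.1] grip 93.8 0.0
turn [ 0.0007 -0.0001  0.0013]
shift [-0.7 -1.6 73.6]
[[371.6, 0.0, 315.7], [0.0, 371.6, 245.4], [0.0, 0.0, 1.0]] [[0.987, 0.152, 0.045, 481.772], [0.159, -0.946, -0.281, -168.836], [0.0, 0.285, -0.959, 289.136], [0.0, 0.0, 0.0, 1.0]]
```

View pics/w1.png

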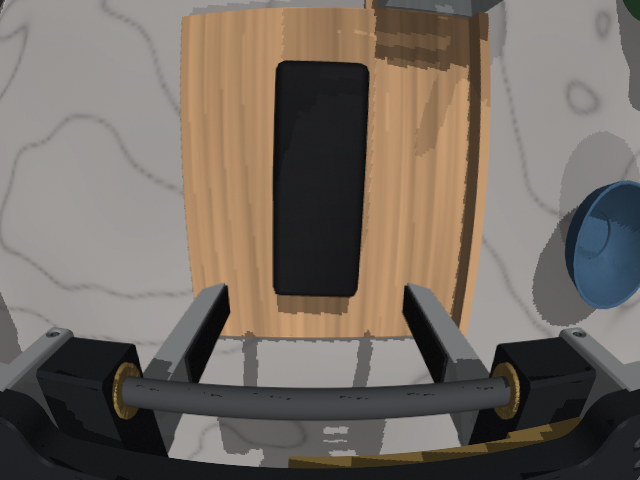

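The wrist view shows the case (cols 275–368, rows 62–296) centred between the open fingers (tips at 228 and 405, row 285), nearly parallel to the fence (col ~470). Descend and grip.

Emit:
{"name": "drive_tool", "arguments": {"rows": [-1, -2, 25, 0, 0, 0, 1, -1, -2, 50, 0, 0, 0, 1, -1, -2, 65, 0, 0, 0, 1, -1, -2, 73, 0, 0, 0, 1, -1, -2, 73, 0, 0, 0, 1, -1, -2, 73, 0, 0, 0, 0, -1, -2, 73, 0, 0, 0, 0, -1, -2, 73, 0, 0, 0, 0, -1, -2, 73, 0, 0, 0, 0, -1, -2, 73, 0, 0, 0, 0, -1, -2, 73, 0, 0, 0, 0, -1, -2, 73, 0, 0, 0, 0], "grip_force": 20}}

```text
clock: 2.35
ee_pos: [493.5, -251.5, 36.9]
tool_rot: [0.0, 0.649, 0.761, 0.0]
contact_force: [0.8, 0.2, 5.8]
grip_width: 60.3
grip_force: 19.8
```

```bash
python3 go.py 0 -189.5 37
```

```text
t 2.35 tcp in holder [ -87.5 -190.7   37.6] F holder [0.8 0.1 5.8] grip 60.3 19.8
turn [0.0008 0.0004 0.0001]
shift [ 1.2 87.5  0.7]
```

Emit:
{"name": "drive_tool", "arguments": {"rows": [0, 15, 0, 0, 0, 0, 0, 0, 35, 0, 0, 0, 0, 0, 0, 55, 0, 0, 0, 0, 0, 0, 70, 0, 0, 0, 0, 0, 0, 78, 0, 0, 0, 0, 0, 0, 82, 0, 0, 0, 0, 0, 0, 84, 0, 0, 0, 0, 0, 0, 84, 0, 0, 0, 0, 0]}}

```text
clock: 3.15
ee_pos: [575.9, -238.4, 36.8]
tool_rot: [-0.0, 0.649, 0.761, -0.0]
contact_force: [-3.8, -0.3, 8.2]
grip_width: 60.1
grip_force: 19.8
```

Emit:
{"name": "drive_tool", "arguments": {"rows": [0, 1, 0, 0, 0, 0, 0, 0, 2, 0, 0, 0, 0, 0, 0, 3, 0, 0, 0, 0, 0, 0, 3, 0, 0, 0, 0, 0]}}

```text
clock: 3.55
ee_pos: [578.3, -238.1, 36.8]
tool_rot: [-0.0, 0.649, 0.761, -0.0]
contact_force: [-5.4, -0.8, 10.4]
grip_width: 60.1
grip_force: 19.7
```

```bash
python3 go.py 0 -100 37; python3 - <<'E'
from cell import env
import cv2
c=env.camera('wrist');cv2.imwrite('pics/w2.png',c['frame'][:,:,::-1])
E
```

```text
t 3.55 tcp in holder [  -1.7 -190.9   37.6] F holder [-5.5  0.  10.4] grip 60.1 19.7
turn [-0.0012  0.0001 -0.0002]
shift [90.9  1.7  0.5]
```

View pics/w2.png

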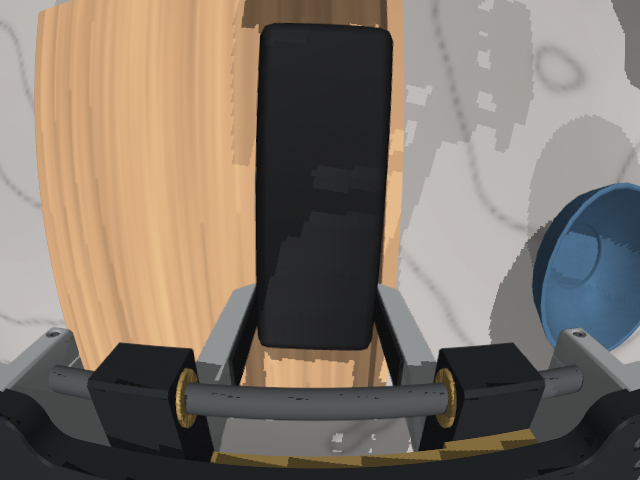

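The case is held near its rear (cols 258–392), just short of the fence. Lateral force still looks like sliding friction. I'll ease up slightly and feel for the fence.

Emit:
{"name": "drive_tool", "arguments": {"rows": [0, 0, -0.5, 0, 0, 0, 0, 0, 0, -1, 0, 0, 0, 0, 0, 0, -1, 0, 0, 0, 0]}}

```text
clock: 3.9
ee_pos: [578.6, -237.8, 37.3]
tool_rot: [-0.0, 0.649, 0.761, -0.0]
contact_force: [-2.2, -3.8, -0.3]
grip_width: 60.4
grip_force: 19.6
```

Emit:
{"name": "drive_tool", "arguments": {"rows": [0, 1, 0, 0, 0, 0, 0, 0, 2, 0, 0, 0, 0, 0, 0, 2, 0, 0, 0, 0, 0]}}

```text
clock: 4.2
ee_pos: [580.3, -237.8, 37.1]
tool_rot: [-0.0, 0.649, 0.761, -0.001]
contact_force: [-4.9, -5.0, -0.4]
grip_width: 59.8
grip_force: 19.7
```

Emit:
{"name": "drive_tool", "arguments": {"rows": [0, 1, 0, 0, 0, 0, 0, 0, 2, 0, 0, 0, 0, 0, 0, 2, 0, 0, 0, 0, 0]}}

```text
clock: 4.5
ee_pos: [582.1, -237.7, 37.1]
tool_rot: [-0.0, 0.649, 0.761, -0.001]
contact_force: [-5.6, -5.5, -0.2]
grip_width: 59.8
grip_force: 19.9
```

Emit:
{"name": "drive_tool", "arguments": {"rows": [0, 1, 0, 0, 0, 0, 0, 0, 2, 0, 0, 0, 0, 0, 0, 2, 0, 0, 0, 0, 0]}}

```text
clock: 4.8
ee_pos: [583.5, -237.7, 37.1]
tool_rot: [-0.001, 0.649, 0.761, -0.001]
contact_force: [-9.1, -6.3, 1.4]
grip_width: 60.0
grip_force: 20.0
```

```bash
python3 go.py 0 -100 38; python3 - <<'E'
from cell import env
o=env.get_obs();print(o['ft_torque'])
E
```

```text
t 4.8 tcp in holder [   3.4 -191.4   37.8] F holder [-10.   -4.8   1.4] grip 60.0 20.0
turn [-0.0027  0.0004 -0.0002]
shift [91.4 -3.4 -0.3]
[-1.60281535  1.91509928  0.77749106]
```

Contact with the fence is felt (10 N). Back off about 2 mm to centre in the mouth, and advance to just before it.

Emit:
{"name": "drive_tool", "arguments": {"rows": [0, -1.5, 0, 0, 0, 0, 0, 0, -2.5, 0, 0, 0, 0, 0, 10, -2.5, 0, 0, 0, 0, 0, 25, -2.5, 0, 0, 0, 0, 0, 37, -2.5, 0, 0, 0, 0, 0, 42, -2.5, 0, 0, 0, 0, 0, 42, -2.5, 0, 0, 0, 0, 0]}}

```text
clock: 5.5
ee_pos: [576.0, -193.9, 37.6]
tool_rot: [-0.0, 0.648, 0.762, 0.0]
contact_force: [-0.5, -0.2, -0.3]
grip_width: 60.1
grip_force: 20.0
```

```bash
python3 go.py 0 -100 38; python3 - <<'E'
from cell import env
import cv2
c=env.camera('wrist');f=c['frame'][:300,150:550,::-1]
cv2.imwrite('pics/w3.png',cv2.convertScaleAbs(cv2.resize(f,None,fx=2,fy=2),alpha=1.7,beta=15))
E
```

```text
t 5.5 tcp in holder [   3.  -146.9   38.3] F holder [-0.5 -0.1 -0.3] grip 60.1 20.0
turn [ 0.0001 -0.0005  0.0021]
shift [46.9 -2.9  0.3]
```

View pics/w3.png

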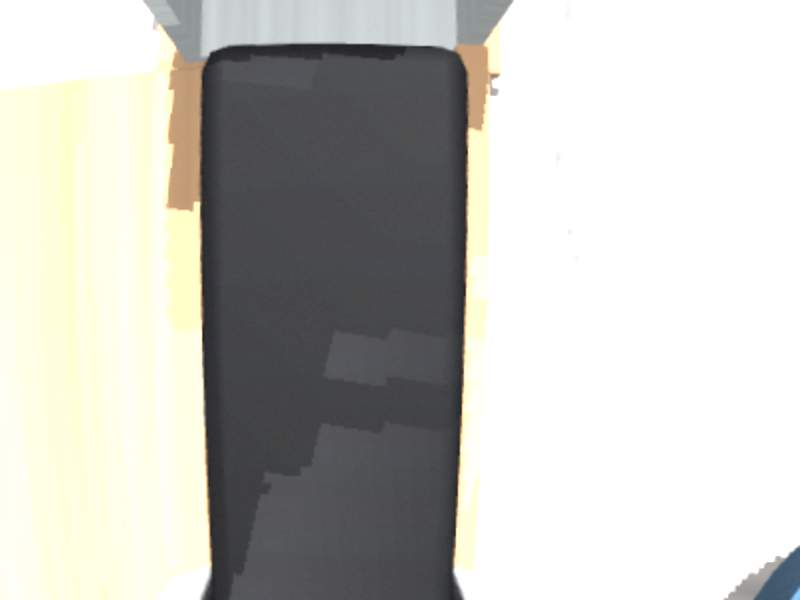

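Case front (cols 203–468, row 45) is at the mouth; cup is centred at about col 331, so the case sits ~1 mm to the fence side. Shift 1 mm and insert.

Emit:
{"name": "drive_tool", "arguments": {"rows": [0, -1, 0, 0, 0, 0, 0, 5, -1, 0, 0, 0, 0, 0, 10, -1, 0, 0, 0, 0, 0, 15, -1, 0, 0, 0, 0, 0, 20, -1, 0, 0, 0, 0, 0, 25, -1, 0, 0, 0, 0, 0, 25, -1, 0, 0, 0, 0, 0]}}

```text
clock: 6.25
ee_pos: [570.9, -170.0, 37.5]
tool_rot: [-0.0, 0.648, 0.761, 0.0]
contact_force: [-0.7, 0.2, -1.7]
grip_width: 59.9
grip_force: 20.0
```

Emit:
{"name": "drive_tool", "arguments": {"rows": [6, 0, 0, 0, 0, 0, 0, 12, 0, 0, 0, 0, 0, 0, 18, 0, 0, 0, 0, 0, 0, 24, 0, 0, 0, 0, 0, 0, 30, 0, 0, 0, 0, 0, 0, 36, 0, 0, 0, 0, 0, 0, 42, 0, 0, 0, 0, 0, 0, 45, 0, 0, 0, 0, 0, 0, 45, 0, 0, 0, 0, 0, 0]}}

```text
clock: 7.15
ee_pos: [563.8, -126.0, 37.5]
tool_rot: [-0.0, 0.648, 0.761, 0.0]
contact_force: [-0.2, 0.6, -2.8]
grip_width: 60.0
grip_force: 20.0
```

```bash
python3 go.py 0 -60 38
```

```text
t 7.15 tcp in holder [  1.6 -77.9  38.2] F holder [-0.1  0.6 -2.8] grip 60.0 20.0
turn [-0.     -0.0002  0.0008]
shift [17.9 -1.6  0.2]
```

Emit:
{"name": "drive_tool", "arguments": {"rows": [2, 0, 0, 0, 0, 0, 0, 4, 0, 0, 0, 0, 0, 0, 6, 0, 0, 0, 0, 0, 0, 8, 0, 0, 0, 0, 0, 0, 10, 0, 0, 0, 0, 0, 0, 10, 0, 0, 0, 0, 0, 0]}}

```text
clock: 7.75
ee_pos: [562.1, -116.3, 37.4]
tool_rot: [-0.0, 0.649, 0.761, 0.0]
contact_force: [0.5, 0.2, -1.9]
grip_width: 59.8
grip_force: 20.0
```

Emit:
{"name": "drive_tool", "arguments": {"rows": [2, 0, 0, 0, 0, 0, 0, 4, 0, 0, 0, 0, 0, 0, 6, 0, 0, 0, 0, 0, 0, 6, 0, 0, 0, 0, 0, 0]}}

```text
clock: 8.15
ee_pos: [561.2, -110.4, 37.5]
tool_rot: [-0.0, 0.649, 0.761, 0.0]
contact_force: [-0.1, -0.5, 0.1]
grip_width: 60.0
grip_force: 20.0
```

Emit:
{"name": "drive_tool", "arguments": {"rows": [2, 0, 0, 0, 0, 0, 0, 4, 0, 0, 0, 0, 0, 0, 6, 0, 0, 0, 0, 0, 0, 6, 0, 0, 0, 0, 0, 0]}}

```text
clock: 8.55
ee_pos: [560.5, -105.9, 37.7]
tool_rot: [0.001, 0.649, 0.761, -0.0]
contact_force: [-0.1, -5.7, -1.1]
grip_width: 60.2
grip_force: 20.0
```

Emit:
{"name": "drive_tool", "arguments": {"rows": [1, 0, 0, 0, 0, 0, 0, 2, 0, 0, 0, 0, 0, 0, 2, 0, 0, 0, 0, 0, 0]}}

```text
clock: 8.85
ee_pos: [560.5, -105.7, 37.9]
tool_rot: [0.002, 0.649, 0.76, -0.001]
contact_force: [2.4, -14.4, -1.5]
grip_width: 59.8
grip_force: 20.0
```

Emit:
{"name": "drive_tool", "arguments": {"rows": [1, 0, 0, 0, 0, 0, 0, 2, 0, 0, 0, 0, 0, 0, 2, 0, 0, 0, 0, 0, 0]}}

```text
clock: 9.15
ee_pos: [560.6, -105.5, 38.1]
tool_rot: [0.002, 0.65, 0.76, -0.001]
contact_force: [3.6, -21.8, -0.1]
grip_width: 59.6
grip_force: 20.0
```

```bash
python3 go.py 0 -60 38
```

```text
t 9.15 tcp in holder [  1.7 -57.2  38.9] F holder [  0.1 -22.   -0.1] grip 59.6 20.0
turn [ 0.0019  0.0049 -0.0029]
shift [-2.8 -1.7  0.9]
```

Firm stop at insertion depth ≈77 mm (within 70–86). Relax, release, rise, then check with a push from behind.

Emit:
{"name": "drive_tool", "arguments": {"rows": [-1.5, 0, 0, 0, 0, 0, 0, -3, 0, 0, 0, 0, 0, 0, -3, 0, 0, 0, 0, 0, 1, -3, 0, 0, 0, 0, 0, 1, -3, 0, 0, 0, 0, 0, 1, -3, 0, 0, 0, 0, 0, 1, -3, 0, -20, 0, 0, 0, 1, -3, 0, -45, 0, 0, 0, 1, -10, 0, -60, 0, 0, 0, 0.5, -35, 0, -60, 0, 0, 0, 0, -60, 0, -60, 0, 0, 0, 0, -60, 0, -60, 0, 0, 0, 0, -60, 0, -60, 0, 0, 0, 0]}}

```text
clock: 10.45
ee_pos: [569.0, -160.2, 97.3]
tool_rot: [-0.0, 0.649, 0.761, -0.0]
contact_force: [0.1, 0.6, 0.2]
grip_width: 57.2
grip_force: 0.0
```

```bash
python3 go.py 1.5 -112 32
```

```text
t 10.45 tcp in holder [   1.4 -112.5   98. ] F holder [0.2 0.5 0.2] grip 57.2 0.0
turn [-0.0003 -0.0002 -0.0006]
shift [ 0.4  0.1 66. ]
```

Emit:
{"name": "drive_tool", "arguments": {"rows": [0, 0, 0, 0, 0, 0, 0, 0, 0, 0, 0, 0, 0, 0, 0, 0, 0, 0, 0, 0, 0, 0, 0, 0, 0, 0, 0, 0, 0, 0, 0, 0, 0, 0, 0, 0, 0, 0, 0, 0, 0, 0, 0, 0, 30, 0, 0, 0, 0, 0, 0, 55, 0, 0, 0, 0, 0, 0, 64, 0, 0, 0, 0, 6, 0, 64, 0, 0, 0, 0, 12, 0, 64, 0, 0, 0, 0, 15, 0, 64, 0, 0, 0, 0, 17, 0, 64, 0, 0, 0, 0, 17, 0, 64, 0, 0, 0, 0]}}

```text
clock: 11.85
ee_pos: [566.9, -142.9, 34.2]
tool_rot: [0.0, 0.649, 0.761, 0.0]
contact_force: [0.6, -0.1, -0.5]
grip_width: 0.5
grip_force: 0.0
```

Emit:
{"name": "drive_tool", "arguments": {"rows": [2, 0, 0, 0, 0, 0, 0, 4, 0, 0, 0, 0, 0, 0, 6, 0, 0, 0, 0, 0, 0, 6, 0, 0, 0, 0, 0, 0]}}

```text
clock: 12.25
ee_pos: [565.5, -137.2, 33.5]
tool_rot: [-0.0, 0.649, 0.761, -0.0]
contact_force: [0.2, -1.1, 0.8]
grip_width: 0.5
grip_force: 0.0
```

Emit:
{"name": "drive_tool", "arguments": {"rows": [1, 0, 0, 0, 0, 0, 0, 2, 0, 0, 0, 0, 0, 0, 3, 0, 0, 0, 0, 0, 0, 3, 0, 0, 0, 0, 0, 0]}}

```text
clock: 12.65
ee_pos: [565.5, -136.9, 33.8]
tool_rot: [0.001, 0.649, 0.76, -0.0]
contact_force: [2.0, -13.1, -1.5]
grip_width: 0.8
grip_force: 6.2
```

```bash
python3 go.py 1.5 -112 32
```

```text
t 12.65 tcp in holder [  1.7 -88.9  34.5] F holder [ -0.1 -13.3  -1.5] grip 0.8 6.2
turn [ 0.0011  0.0026 -0.0014]
shift [-23.1  -0.2   2.6]
```

Confirmed home: no further travel under 13 N. Back off, rise and go to the lever.

Emit:
{"name": "drive_tool", "arguments": {"rows": [-8, 0, 0, 0, 0, 0, 0, -8, 0, -30, 0, 0, 0, 0, -8, 0, -70, 0, 0, 0, 0, 10, 0, -100, 0, 0, 0, 0, 40, 0, -108, 0, 0, 0, 0, 75, 0, -108, 0, 0, 0, 0, 110, 0, -108, 0, 0, 0, 0, 135, 0, -108, 0, 0, 0, 0, 140, 0, -108, 0, 0, 0, 0, 140, 0, -108, 0, 0, 0, 0]}}

```text
clock: 13.65
ee_pos: [542.8, 4.4, 141.5]
tool_rot: [-0.0, 0.648, 0.762, 0.0]
contact_force: [-0.3, 0.3, -0.4]
grip_width: 0.3
grip_force: 0.0
```

```bash
python3 go.py 1 66 143
```

```text
t 13.65 tcp in holder [  1.6  54.1 142.2] F holder [-0.2  0.3 -0.4] grip 0.3 0.0
turn [-0.0002 -0.0002  0.0018]
shift [11.9 -0.5 -0.8]
```

Emit:
{"name": "drive_tool", "arguments": {"rows": [10, 0, 0, 0, 0, 0, 0, 18, 0, 0, 0, 0, 0, 0, 22, 0, 0, 0, 0, 0, 0, 27, 0, 0, 0, 0, 0, 0, 31, 0, 0, 0, 0, 0, 0, 35, 0, 1, 0, 0, 0, 0, 40, 0, 2, 0, 0, 0, 0, 49, 0, 4, 0, 0, 0, 0, 57, 0, 8, 0, 0, 0, 0, 66, 0, 12, 0, 0, 0, 0, 74, 0, 16, 0, 0, 0, 0, 81, 0, 22, 0, 0, 0, 0, 88, 0, 28, 0, 0, 0, 0]}}

```text
clock: 14.95
ee_pos: [528.9, 91.6, 113.0]
tool_rot: [-0.0, 0.649, 0.761, 0.0]
contact_force: [-0.6, -1.0, 1.5]
grip_width: 0.4
grip_force: 1.0
```

```bash
python3 go.py 1 169 112; python3 - <<'E'
from cell import env
import cv2
c=env.camera('side');cv2.imwrite('pics/s2.png',c['frame'][:,:,::-1])
E
```

```text
t 14.95 tcp in holder [  1.6 142.5 113.7] F holder [-0.8 -0.9  1.5] grip 0.4 1.0
turn [ 0.0001 -0.0003  0.0005]
shift [26.5 -0.6  1.8]
```

View pics/s2.png

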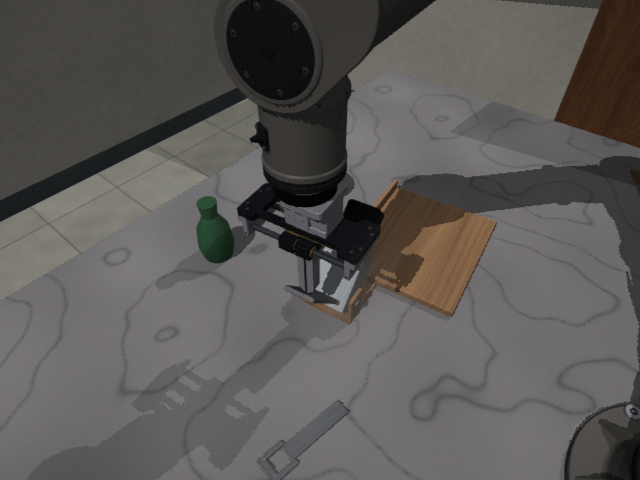

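Fingers (310,285) are on the tilting lever and the case is rising with the cup; the bystanders are unmoved. Continue along the arc.

Emit:
{"name": "drive_tool", "arguments": {"rows": [6, 0, 6, 0, 0, 0, 0, 12, 0, 13, 0, 0, 0, 0, 17, 0, 21, 0, 0, 0, 0, 22, 0, 29, 0, 0, 0, 0, 26, 0, 37, 0, 0, 0, 0, 29, 0, 46, 0, 0, 0, 0, 31, 0, 55, 0, 0, 0, 0, 32, 0, 62, 0, 0, 0, 0, 33, 0, 68, 0, 0, 0, 0, 33, 0, 74, 0, 0, 0, 0, 33, 0, 78, 0, 0, 0, 0, 33, 0, 80, 0, 0, 0, 0, 33, 0, 80, 0, 0, 0, 0]}}

```text
clock: 16.3
ee_pos: [523.6, 123.1, 33.3]
tool_rot: [-0.0, 0.649, 0.761, -0.0]
contact_force: [0.2, 0.0, 0.1]
grip_width: 0.4
grip_force: 0.0
```

Emit:
{"name": "drive_tool", "arguments": {"rows": [0, 0, 1, 0, 0, 0, 0, 0, 0, 2, 0, 0, 0, 0, 0, 0, 3, 0, 0, 0, 0, 0, 0, 3, 0, 0, 0, 0]}}

```text
clock: 16.7
ee_pos: [524.0, 123.3, 31.9]
tool_rot: [0.0, 0.649, 0.761, 0.0]
contact_force: [-7.8, -2.1, 27.8]
grip_width: 0.5
grip_force: 14.4
```

```bash
python3 go.py 1 175 32
```

```text
t 16.7 tcp in holder [  1.8 174.5  32.7] F holder [-8.  -0.8 27.8] grip 0.5 14.4
turn [ 0.0007 -0.0002 -0.0001]
shift [ 0.5 -0.8  0.7]
```

Lever flat at z ≈32 and against its end stop (28 N). Release straight up, move clear and look.

Emit:
{"name": "drive_tool", "arguments": {"rows": [0, 0, -4, 0, 0, 0, 0, 3, 0, -15, 0, 0, 0, 0, 10, 0, -40, 0, 0, 0, 0, 20, 0, -75, 0, 0, 0, 0, 35, 0, -115, 0, 0, 0, 0, 55, 0, -155, 0, 0, 0, 0, 80, 0, -190, 0, 0, 0, 0, 110, 30, -210, 0, 0, 0, 0, 130, 60, -210, 0, 0, 0, 0, 130, 60, -210, 0, 0, 0, 0, 130, 60, -210, 0, 0, 0, 0]}}

```text
clock: 17.8
ee_pos: [562.1, 261.3, 240.4]
tool_rot: [-0.0, 0.649, 0.761, -0.0]
contact_force: [-0.3, -0.9, -0.0]
grip_width: 0.6
grip_force: 0.0
```

```bash
python3 go.py; python3 - <<'E'
from cell import env
import cv2,numpy as np
a=env.camera('side')['frame'][150:480,180:500,::-1];b=env.camera('scene')['frame'][100:430,90:480,::-1]
cv2.imwrite('pics/end.png',np.hstack([a,b]))
E
```

```text
t 17.8 tcp in holder [ 61.3 304.8 241.1] F holder [-0.5 -0.9 -0. ] grip 0.6 0.0
turn [-0.0008  0.0003  0.0007]
```

View pics/end.png

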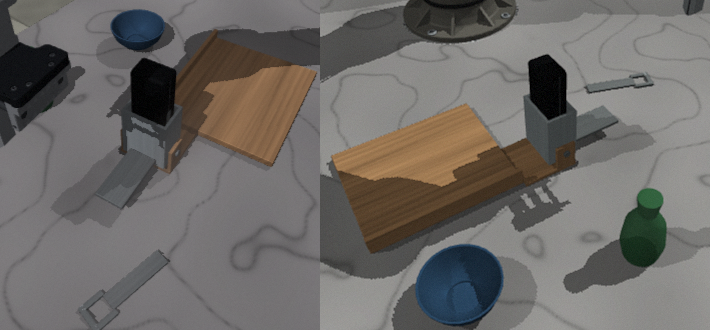

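The cup stands upright with the case standing in it (side crop (152,95)), the lever lies flat (130,180), and the bystanders are in place.

```bash
python3 -c "
from cell import env
print(env.close_job())"
```

```text
the job is handed in; nothing more can be done
None
```

The case is fully home in the cup (it stopped firmly, about 78 mm in), the cup stands upright on its end stop with the arm clear, the bowl, vase and opener were not touched, and the job was handed in at about 18 s.

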